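Slide the cheese slab out over the board's edge

ROBOT

A 6-joint arm with a two-finger parallel gripper is mounted at the origin on a cart in front of the work surface, level with it; the furniture and walls round the work are solid. World frame = base frame: x ahead of the robot, y to its left, z up, the work surface at z = 0. Lengths are in mm, angles in rad, forces in N, time in s.
With the tool pointing down it reaches from about 300 to 850 mm from the base axis. Payload 4.2 kg.
Tool frame: the origin (TCP) lies midway between the tips of the shut fingers; the grasp point (between the pads) lies 19 mm behind it; z points along the fingers, y is the line along which they close (so a half turn about z gives the same grasp; the last joint's range is limited). The gripper opens to 91 mm and grips with 3 to 60 N. Pads are 32 mm wide; open, the fingers measure 118 mm over their backs; the gripper's body (76 mm by 178 mm) begins 60 mm behind the grasp point.
Start: joints at [-1.312, 0.32, 1.565, -0, 1.257, -0.02], TCP at [158.244, -552.813, 213.976] pointing down, gripper open.
Joint ranges: [-3.11, 3.11], [-0.84, 2.01], [0.21, 2.61], [-1.34, 4.49], [0.05, 2.63], [-2.56, 2.56]. Speed limits (rad/s): [2.57, 2.57, 3.14, 3.14, 3.14, 3.14].

INTERFACE

Orientations are given as a rotation vector (axis times angle).
In Python, from station import env, imaging gives the robot as it stands.
- The arm moves only by the tool drive_tool, never from a script. Its argument "targets" is a list of rows, each a list of 4 numbers: the shift along the world's x, y, z in units of 25 mm (1.0 is 25 mm), then the turn about the world's z in units of 5 degrees (1.0 is 5 degrees). In form: [[dx, dy, dz, spin], ...]. A call has 1 to 10 rows; each row shifts and turns the commanded pose from where the row before left it; what a row does not reach is not made up. A row lasts 1/12 s, in which the tool goes at most 41.7 mm and 7.16 degrees, less where a joint would pass 70% of its speed; a pose out of reach is approached as far as the arm can. A call is refused whole if a number of a shift passes 1 or a number of a turn 1, either way. A call with a gripper value outside its range is refused whole. "gripper" is the closure, from -1 (fully open) to 1 (shut), set as the call begins (left out, the last holds). The fingers move at their own pace and stop on an object; "squeeze" is the grip in N (left out, the last holds). Time passes only in rows, so rows that do not move let the fingers close. It gives the time, the measured TCP pose, the force, the opening and the grip force at its end, in the units of the state.
- env.observe(): the state, without advancing time (a new reading comes with each control period).
- imaging.capture(name): name is "scene" or "top" or "wrist"; returns a dict with "pixels" (384x512x3 uint8, red, green, blue), "fx", "fy", "cx", "cy" (pixels), "xyz" and "orientation" of the camera in the world. Camera axes: x right, y down, z forward; pixel columns grow to the right and rows downward; lengths in mm; the calibration is good to about 2 mm. A picture is of the moment at which its call begins. There is no depth.
- env.hand_in(): hands the job in; it is judged then, once.
Trained networks look in the newest picture that a camera, given by its name, has taken for a name from the list of things; names that differ only in an ending like _2 or _b are one class to them, and where a whole thing is asked for, a point or a joint stands for the part that bears it (a point fixed in the world has none). Each returns a list of dicts, best first, with "confidence" (0 to 1); they miss things now and then, are a little off and sometimes report something else, mostly with a low value. They report only what shows in the picture. A call takes as long as a camera call.
- imaging.boxes_of(camera, thing): "position" ([column, row] as shares, 0 to 1, of the picture: columns of its width, rows of its height, amid what is visible of it).
- imaging.place_of(camera, thing): "position" ([column, row] as shares, 0 to 1, of the picture: columns of its width, rows of its height: a listed point, or the origin of a listed thing).
The state is a dict: "t": time; "qpos": joint angles; "joint_vel": joint speeds; "tau": joint torques, N m; "ee_pos": TCP position; "orientation": TCP orientation; "contact_force": force on the tool from outside, world axes, zero at the start; "torque": the same for the moment, N m; "grip_width": finger opening in mm; "finger_force": force on a finger pad.
Only numpy, scipy, OpenCV 4.12 (cv2) and the standard library are available. Lean on these libraries where they do the work, as an engineer would, in place of code of your own. Each camera call takes 0.05 s, during which the arm holds its last target. There are 200 camera calls.

TASK

The thin marble cheese slab lies flat on the wooden chopping board and nobody can get fingers under it. Push it along the board, without pinching or lifting it, out over the board's right-hand short edge until the groove cut across the slab lies right above that edge and parallel to it; the slab stays flat, with nothing hanging over the board's long sides. Leave the mug, tin, spice jar and salt shaker where they stand, and finish with the hand clear.

Things in the scene. Friction and masses are not known exactly. Their poses are not given: they have to be found in the camera images.
- board: wooden chopping board lying flat on the worktop, immovable, 250 (its x) x 415 (its y) x 30 mm high. Origin: centre of its underside. Its y axis runs along its length, to the robot's left (within 12 degrees of world y), its x axis away from the robot. The right-hand short edge is its -y end; its long sides are at x = +-125 mm.
- board_edge (a point): middle of the upper edge of the board's right-hand short end, 30 mm above the worktop; axes as the board's (y points back along the board, so beyond the edge is -y; x runs along the edge)
- slab: thin pale marble cheese slab, loose, flat on the board, 110 (its x) x 160 (its y) x 12 mm thick, 0.35 to 0.65 kg. Origin: centre of its underside. Its grooved -y end starts towards the board's right-hand edge, turned up to 20 degrees either way; its plain end is at y = +80 mm. It slides with ordinary friction and is easily turned by an off-centre push.
- slab_groove (a point): middle of the one dark straight groove (5 mm wide) cut across the slab's upper face over its full width, parallel to its short ends and 40 mm from its -y end (120 mm from its plain end), 12 mm above the underside; axes as the slab's. At the start it is 60 to 150 mm inside the board's edge.
- mug: white mug, 79 x 110 x 94 mm, on the worktop to the right of the board, near the front; origin at its underside. To be left alone
- tin: food tin, 76 mm across, 58 mm high, on the worktop behind the board; origin at the centre of its underside. To be left alone
- spice_jar: small spice jar with a red cap, 45 mm across, 106 mm high, on the worktop behind the board; origin at the centre of its underside. To be left alone
- mill: small salt shaker with a grey cap, 44 mm across, 90 mm high, on the worktop behind the board; origin at the centre of its underside. To be left alone

How it is judged (in metres and radians):
At the end, for the whole second after the job is handed in: The groove's middle lies within 8 mm of straight above the board's right-hand edge, and within 66 mm of the edge's middle along it (nothing over the long sides); the slab is parallel to the board within 0.14 rad (8 degrees), lies flat on it (tilt under 0.05 rad) and is at rest (y of slab_groove in the frame of board_edge between -0.008 and 0.008 m and x of slab_groove in the frame of board_edge between -0.066 and 0.066 m and z of slab_groove in the frame of board_edge between 0.007 and 0.017 m and angle between the y axis of slab and the y axis of board, either way round below 0.14 rad and angle between slab's own z axis and vertical below 0.05 rad and linear speed of slab below 0.01 m/s); the robot touches nothing.
It fails at once if the slab is lifted off the board (10 mm or more) or tipped (more than 0.15 rad) (z of slab in the frame of board above 0.04 m or angle between slab's own z axis and vertical above 0.15 rad).
It fails at once if the slab falls off the board (z of slab in the frame of board below 0.015 m).
It fails at once if the mug, tin, spice jar or salt shaker is moved more than 20 mm or knocked over (distance of any of mug, tin, spice_jar, mill from where it was at the start of the episode above 0.02 m or angle between any of mug, tin, spice_jar, mill's own z axis and vertical above 0.3 rad).
It also fails if it takes over 38 s, if anything falls off the work surface, if the arm or the gripper's body presses on something with over 40 N, if the wrist force passes 120 N, or if a joint passes its speed limit or range.

## Working session

There is one attempt and no reset: what is moved stays moved. The work goes in short steps, Python scripts to look and compute and a tool call to move; the robot and the scene stay as the last step left them, time stands still between calls to the robot, and variables do not carry over. Pictures are saved under pics/ and viewed, at most 10 in all, crops included, and the job is handed in when it is done.

Besides the shell and the picture viewer there is one more tool, called after "Emit:" as name(argument=value, ...) on one line, values as JSON. drive_tool: Moves the arm, as the interface text tells. Its arguments: {"type":"object","properties":{"targets":{"type":"array","items":{"type":"array","items":{"type":"number"}}},"gripper":{"type":"number"},"squeeze":{"type":"number"}},"required":["targets"]}

```bash
mkdir -p pics
cat > h.py <<'E'
from station import env, imaging
import numpy as np, cv2
from scipy.spatial.transform import Rotation as R
def cap(n,f=None):
    c=imaging.capture(n)
    if f: cv2.imwrite('pics/'+f,c['pixels'][:,:,::-1])
    return c
def ray(c,u,v,z):
    d=R.from_rotvec(c['orientation']).apply([(u-c['cx'])/c['fx'],(v-c['cy'])/c['fy'],1]); p=np.array(c['xyz'])
    return p+d*(z-p[2])/d[2]
def proj(c,P):
    q=R.from_rotvec(c['orientation']).inv().apply(np.array(P,float)-c['xyz'])
    return np.c_[q[:,0]/q[:,2]*c['fx']+c['cx'],q[:,1]/q[:,2]*c['fy']+c['cy']]
E
python3 - <<'E'
from h import *
for n in ['top','scene']:
    c=cap(n,n+'1.png'); print(n,c['xyz'],c['orientation'],c['fx'])
    for t,z in [('board',0),('board_edge',30),('slab',30),('slab_groove',42),('mug',0),('tin',0),('spice_jar',0),('mill',0)]:
        for d in imaging.place_of(n,t)[:1]:
            u,v=d['position'][0]*512,d['position'][1]*384
            print(t,round(d['confidence'],2),round(u),round(v),ray(c,u,v,z).round(1))
print(env.observe())
E
```

```text
top [ 357.38425835   15.26104117 1381.52976353] [-2.15583471  2.11868246 -0.17927295] 480.9531068519086
board_edge 0.96 245 211 [533.8  33.6  30. ]
slab 0.84 180 217 [513.  218.4  30. ]
slab_groove 0.87 193 210 [531.4 181.   42. ]
mug 0.79 338 260 [ 400.6 -231.8    0. ]
tin 0.76 256 132 [774.    7.4   0. ]
spice_jar 0.7 180 217 [515.3 222.3   0. ]
mill 0.67 194 136 [757.8 189.1   0. ]
scene [-53.06885596 753.75369074 749.65357232] [-0.89944033  2.37867188 -1.23924287] 465.92846479163364
board 0.57 214 266 [507.3 246.5   0. ]
board_edge 0.71 267 208 [531.2  35.2  30. ]
slab 0.59 219 250 [512.1 224.9  30. ]
slab_groove 0.93 227 231 [533.3 176.4  42. ]
mug 0.57 363 195 [ 398.4 -213.4    0. ]
tin 0.77 209 178 [770.1   9.5   0. ]
spice_jar 0.67 187 192 [765.   98.1   0. ]
mill 0.93 162 206 [767.5 183.    0. ]
{'t': 0.9, 'qpos': array([-1.31200911e+00,  3.19563312e-01,  1.56450934e+00,  3.25317263e-06,
        1.25740004e+00, -2.00179118e-02]), 'joint_vel': array([-0.00078841,  0.00065593, -0.0008171 , -0.00088319,  0.00117206,
       -0.00134515]), 'tau': array([-1.34518905e-03, -4.12348509e+01, -2.32229608e+01,  7.25520495e-02,
        3.76481493e-02, -8.37565835e-06]), 'ee_pos': array([ 158.23812031, -552.8069867 ,  213.99340182]), 'orientation': array([3.11099929e+00, 4.36510949e-01, 2.72677935e-05]), 'contact_force': array([-0.16569505,  0.44215874,  0.12243888]), 'torque': array([-0.00255573, -0.0114265 ,  0.00500624]), 'finger_force': 0.0, 'grip_width': 91.346476056672}
```

Run:
```python
import cv2
a=cv2.imread('pics/top1.png')[100:300,110:370]
cv2.imwrite('pics/top1c.png',cv2.resize(a,None,fx=3,fy=3,interpolation=cv2.INTER_CUBIC)[:600,:780])
```

```text
(no output)
```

View pics/top1c.png

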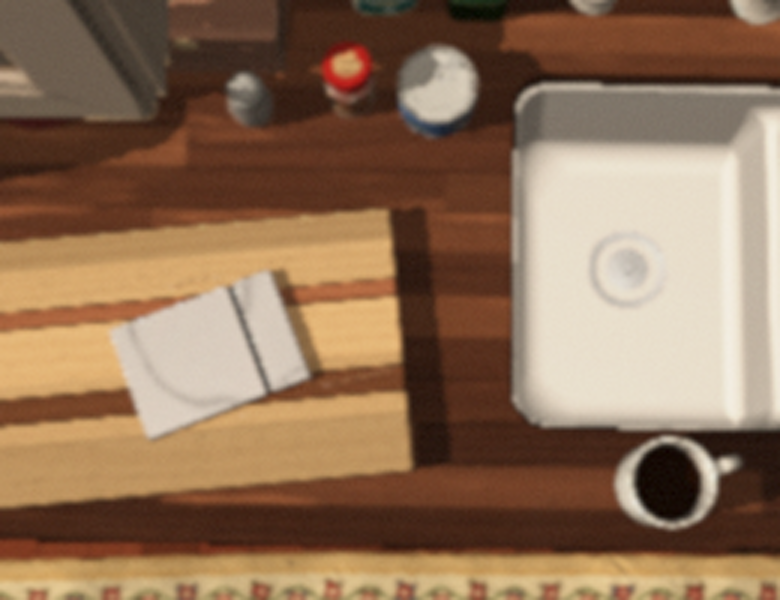

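View pics/scene1.png

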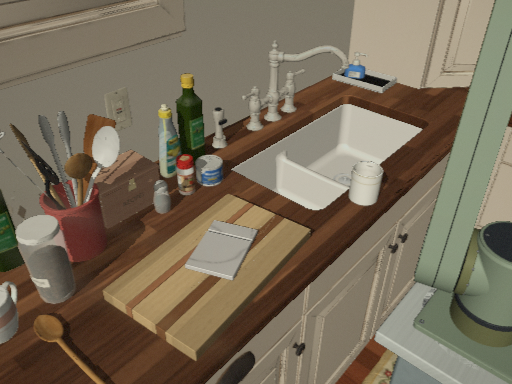

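```bash
cat >> h.py <<'E'
def slab(c,win):
    """slab pose from top picture: window u0,v0,u1,v1 -> centre(z42), angle of its x axis from world x (deg)"""
    a=c['pixels']; u0,v0,u1,v1=win
    hsv=cv2.cvtColor(a[v0:v1,u0:u1].copy(),cv2.COLOR_RGB2HSV)
    m=((hsv[...,1]<45)&(hsv[...,2]>120)).astype(np.uint8)
    m=cv2.morphologyEx(m,cv2.MORPH_CLOSE,np.ones((5,5)))
    cs=cv2.findContours(m,0,cv2.CHAIN_APPROX_NONE)[0]; k=max(cs,key=cv2.contourArea)[:,0]
    P=np.array([ray(c,u+u0,v+v0,42)[:2] for u,v in k],np.float32)
    (x,y),(w,h),t=cv2.minAreaRect(P)
    if w>h: w,h,t=h,w,t+90
    t=(t+90)%180-90
    return np.array([x,y]),(w,h),t
def rel(ctr,t,E,tb):
    x=np.array([np.cos(np.radians(t)),np.sin(np.radians(t))]); y=np.array([-x[1],x[0]])
    g=ctr-40*y; bx=np.array([np.cos(np.radians(tb)),np.sin(np.radians(tb))]); by=np.array([-bx[1],bx[0]])
    return g,np.array([(g-E)@bx,(g-E)@by]),ctr+80*y
E
python3 - <<'E'
from h import *
c=cap('top'); a=c['pixels']
A=ray(c,110+390/3,100+210/3,30)[:2];B=ray(c,110+413/3,100+468/3,30)[:2]
print('drawn corners',A,B,np.linalg.norm(A-B))
# refine: edge as strongest drop of brightness along each row
g=cv2.cvtColor(a,cv2.COLOR_RGB2GRAY).astype(float); pts=[]
for v in range(174,252):
    u0=int(round(A[0]*0+240+(v-170)*23/258))
    r=g[v,u0-6:u0+7]; d=np.maximum(-(np.diff(r)),0); d[d<d.max()*.3]=0
    pts.append(ray(c,u0-6+.5+(np.arange(len(d))@d)/d.sum(),v,30)[:2])
pts=np.array(pts,np.float32); vx,vy,x0,y0=cv2.fitLine(pts,cv2.DIST_HUBER,0,.01,.01).ravel()
if vx<0: vx,vy=-vx,-vy
tb=np.degrees(np.arctan2(vy,vx)); M=(A+B)/2; l=np.array([vx,vy]); E=np.array([x0,y0])+l*((M-[x0,y0])@l)
print('edge',E,'tb',tb, 'drawn tb',np.degrees(np.arctan2(*(A-B)[::-1])))
np.savez('edge.npz',E=E,tb=tb)
s=slab(c,(140,180,225,255)); print(s); print(rel(s[0],s[2],E,tb))
E
```

```text
drawn corners [651.72212867  50.79752208] [406.96653913  24.18393899] 246.1982563241292
edge [529.15868389  39.17682823] tb 6.283316 drawn tb 6.205695480014342
(array([510.40707397, 217.06323242]), (108.10064697265625, 156.51759338378906), 22.086833953857422)
(array([525.44752779, 179.99863005]), array([ 11.72336133, 140.38203326]), array([480.32616634, 291.19243717]))
```

Emit:
drive_tool(targets=[[0.8,1,0,0.6],[0.8,1,0,0.6],[0.8,1,0,0.6],[0.8,1,0,0.6],[0.8,1,0,0.6],[0.8,1,0,0.6],[0.8,1,0,0.6],[0.8,1,0,0.6],[0.8,1,0,0.6],[0.8,1,0,0.6]], gripper=-0.3)

```text
t: 1.78
ee_pos: [359.0, -301.5, 214.2]
orientation: [2.89, 1.23, 0.0]
contact_force: [0.6, 0.0, 0.1]
grip_width: 59.6
finger_force: 0.0
```

Emit:
drive_tool(targets=[[0.4,1,0,0.6],[0.4,1,0,0.6],[0.4,1,0,0.6],[0.4,1,0,0.6],[0.4,1,0,0.6],[0.4,1,0,0.6],[0.4,1,0,0.6],[0.4,1,0,0.6],[0.4,1,0,0.6],[0.4,1,0,0.6]])

```text
t: 2.62
ee_pos: [458.6, -51.5, 214.2]
orientation: [2.473, 1.937, 0.001]
contact_force: [0.3, -0.5, -0.4]
grip_width: 59.6
finger_force: 0.0
```

Emit:
drive_tool(targets=[[0,1,0,0.6],[0,1,0,0.6],[0,1,0,0.6],[0,1,0,0.6],[0,1,0,0.6],[0,1,0,0.6],[0,1,0,0.6],[0,1,0,0.6],[0,1,0,0.6],[0,1,0,0.6]])

```text
t: 3.45
ee_pos: [458.1, 198.4, 214.1]
orientation: [1.888, 2.511, 0.0]
contact_force: [-0.3, 0.9, -0.4]
grip_width: 59.1
finger_force: 0.0
```

Emit:
drive_tool(targets=[[0.3,1,0,0.6],[0,1,0,0.6],[0,1,0,0],[0,1,0,0],[0,1,0,0],[0,0.2,-1,0],[0,0,-1,0],[0,0,-1,0],[0,0,0,0]])

```text
t: 4.2
ee_pos: [462.8, 325.6, 134.2]
orientation: [-1.755, -2.602, 0.015]
contact_force: [-0.5, -0.1, -0.2]
grip_width: 59.3
finger_force: 0.0
```

Emit:
drive_tool(targets=[[0,0,-1,0],[0,0,-1,0],[0,0,-1,0],[0,0,-0.8,0],[0,0,-0.3,0],[0,0,0,0],[0,0,0,0]])

```text
t: 4.78
ee_pos: [466.6, 327.7, 37.6]
orientation: [1.757, 2.603, 0.003]
contact_force: [0.4, 0.9, 0.6]
grip_width: 59.5
finger_force: 0.0
```

Run:
```python
from h import *
print(env.observe()['ee_pos'])
c=cap('top'); s=slab(c,(140,180,225,255)); print(s)
a=c['pixels'][150:270,110:260,::-1]; b=cv2.imread('pics/x.png')
w=cap('scene')['pixels'][180:310,130:290,::-1]
cv2.imwrite('pics/p2.png',np.hstack([cv2.resize(a,(400,320),interpolation=2),cv2.resize(w,(394,320),interpolation=2)]))
```

```text
[466.60021467 327.68512442  37.64955178]
(array([510.22488403, 217.26429749]), (108.13529205322266, 157.47174072265625), 22.000377655029297)[ WARN:0@0.784] global loadsave.cpp:275 findDecoder imread_('pics/x.png'): can't open/read file: check file path/integrity
```

View pics/p2.png

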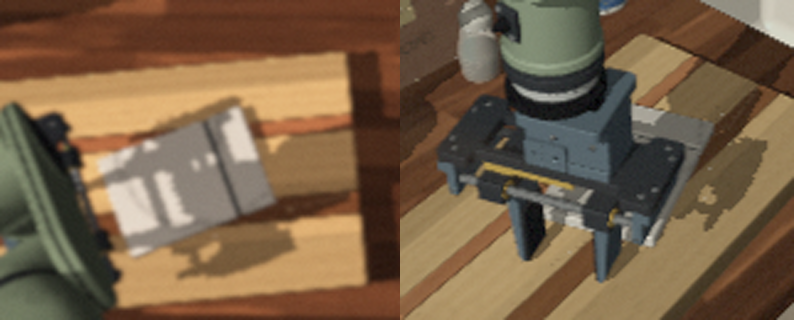

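Emit:
drive_tool(targets=[[0.05,-0.12,-0.06,0],[0.05,-0.12,-0.06,0],[0.05,-0.12,0,0],[0.05,-0.12,0,0],[0.05,-0.12,0,0],[0.05,-0.12,0,0],[0.05,-0.12,0,0],[0.05,-0.12,0,0],[0.05,-0.12,0,0],[0,0,0,0]])

```text
t: 5.72
ee_pos: [477.2, 300.0, 33.6]
orientation: [-1.758, -2.604, -0.001]
contact_force: [-0.9, 2.5, 0.3]
grip_width: 59.5
finger_force: 1.1
```

Emit:
drive_tool(targets=[[0.05,-0.18,0,-0.2],[0.05,-0.18,0,-0.2],[0.05,-0.18,0,-0.2],[0.05,-0.18,0,-0.2],[0.05,-0.18,0,-0.2],[0.05,-0.18,0,-0.2],[0.05,-0.18,0,-0.2],[0.04,-0.18,0,-0.2],[0.04,-0.18,0,-0.2],[0,0,0,0]])

```text
t: 6.55
ee_pos: [487.8, 258.4, 33.5]
orientation: [1.958, 2.456, -0.002]
contact_force: [-0.0, 0.1, 0.2]
grip_width: 59.1
finger_force: 0.0
```

Run:
```python
from h import *
d=np.load('edge.npz')
o=env.observe();print(o['ee_pos'],o['orientation'])
c=cap('top','t3.png'); s=slab(c,(155,180,260,255)); print(s); print(rel(s[0],s[2],d['E'],float(d['tb'])))
```

```text
[487.82573985 258.39836077  33.48170691] [ 1.95770094e+00  2.45632283e+00 -1.63460745e-03]
(array([511.46331787, 162.53012085]), (107.83958435058594, 155.87574768066406), 14.362772941589355)
(array([521.38573837, 123.78033928]), array([ 1.53316843, 84.94599555]), array([491.61847686, 240.02968398]))
```

Emit:
drive_tool(targets=[[0.04,-0.18,0,-0.15],[0.04,-0.18,0,-0.15],[0.03,-0.18,0,-0.15],[0.03,-0.18,0,-0.15],[0.03,-0.18,0,-0.15],[0.03,-0.18,0,-0.15],[0.02,-0.18,0,-0.15],[0.02,-0.18,0,-0.15],[0.02,-0.18,0,-0.12],[0.02,-0.18,0,0]])

```text
t: 7.43
ee_pos: [494.7, 214.2, 33.4]
orientation: [-2.095, -2.341, 0.0]
contact_force: [-0.4, 2.5, -1.3]
grip_width: 59.2
finger_force: 1.6
```

Emit:
drive_tool(targets=[[0.02,-0.18,0,0],[0.02,-0.18,0,0],[0.02,-0.16,0,0],[0.02,-0.1,0,0],[0,0,0,0]])

```text
t: 7.85
ee_pos: [496.6, 198.3, 33.5]
orientation: [2.095, 2.341, -0.001]
contact_force: [0.9, -0.7, -0.8]
grip_width: 59.1
finger_force: 0.1
```

Run:
```python
from h import *
d=np.load('edge.npz')
o=env.observe();print(o['ee_pos'],o['orientation'])
c=cap('top','t4.png'); s=slab(c,(155,180,245,255)); print(s); print(rel(s[0],s[2],d['E'],float(d['tb'])))
cv2.imwrite('pics/t4c.png',cv2.resize(c['pixels'][160:270,120:280,::-1],None,fx=5,fy=5,interpolation=2))
for t,z in [('board_edge',30),('slab_groove',42)]:
    for q in imaging.place_of('top',t)[:1]: print(t,q['confidence'],ray(c,q['position'][0]*512,q['position'][1]*384,z))
```

```text
[496.55264827 198.32455845  33.47081969] [ 2.09463515e+00  2.34109164e+00 -1.48746236e-03]
(array([507.84332275,  98.71989441]), (106.83028411865234, 135.9735107421875), 6.782920837402344)
(array([512.56764165,  58.99986406]), array([-14.32184793,  21.51976078]), array([498.39468497, 178.15995511]))
slab_groove 0.58 [511.38752367  68.83035945  42.        ]
```

View pics/t4c.png

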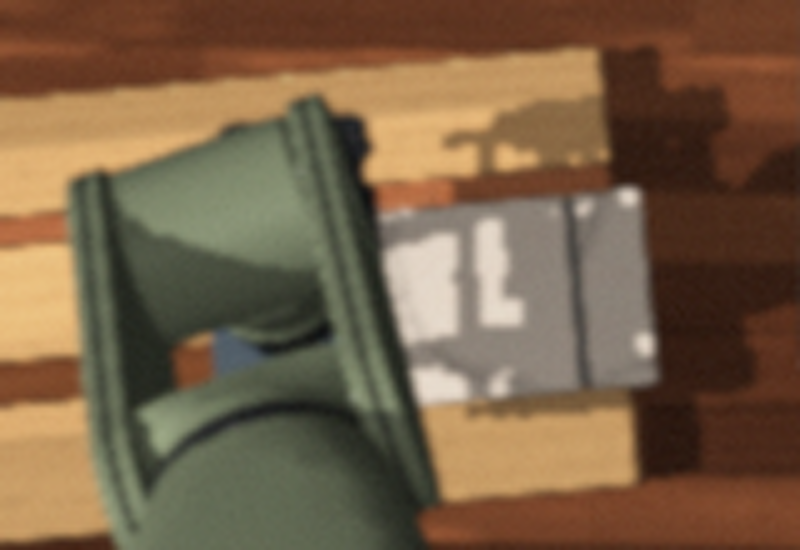

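```bash
cat >> h.py <<'E'
def groove(c,p,q,f=5,o=(120,160)):
    """groove line near crop-pixels p-q -> mid, angle, from dark centroids"""
    g=cv2.cvtColor(c['pixels'],cv2.COLOR_RGB2GRAY).astype(float)
    p,q=[(np.array(k)+.5)/f-.5+o for k in (p,q)]; P=[]
    for v in range(int(p[1])+3,int(q[1])-2):
        u0=int(round(p[0]+(q[0]-p[0])*(v-p[1])/(q[1]-p[1]))); r=g[v,u0-4:u0+5]
        d=np.maximum(np.median(r)-15-r,0)
        if d.sum()>10: P.append(ray(c,u0-4+np.arange(9)@d/d.sum(),v,42)[:2])
    vx,vy,x,y=cv2.fitLine(np.array(P,np.float32),cv2.DIST_HUBER,0,.01,.01).ravel()
    if vx<0: vx,vy=-vx,-vy
    d=np.load('edge.npz'); tb=np.radians(float(d['tb'])); m=np.array([x,y])-d['E']
    return len(P),(m@[np.cos(tb),np.sin(tb)],m@[-np.sin(tb),np.cos(tb)]),np.degrees(np.arctan2(vy,vx)-tb)
E
python3 - <<'E'
from h import *
c=cap('top'); print(groove(c,(567,195),(588,388)))
E
```

```text
(34, (np.float64(-13.62586726785214), np.float64(24.384944160368246)), np.float64(0.03698746023375743))
```

Emit:
drive_tool(targets=[[0.01,-0.1,0,0],[0.01,-0.1,0,0],[0.01,-0.1,0,0],[0.01,-0.1,0,0],[0.01,-0.1,0,0],[0.01,-0.1,0,0],[0.01,-0.1,0,0],[0.01,-0.1,0,0],[0,0,0,0]])

```text
t: 8.8
ee_pos: [498.9, 178.6, 33.6]
orientation: [2.094, 2.341, -0.0]
contact_force: [-0.1, 2.4, 1.0]
grip_width: 59.3
finger_force: 1.2
```

Run:
```python
from h import *
c=cap('top'); print(env.observe()['ee_pos'],groove(c,(567+34,193),(588+34,386)))
```

```text
[498.87393075 178.62210791  33.52461448] (33, (np.float64(-20.499773794767435), np.float64(4.532923558171687)), np.float64(-0.11641816163790583))
```

Emit:
drive_tool(targets=[[0,-0.05,0,0],[0.01,-0.05,0,0],[0,-0.05,0,0],[0.01,-0.05,0,0],[0,0,0,0],[-0.05,0.5,0,0],[-0.05,0.5,0,0],[0,0.3,1,0],[0,0,1,0],[0,0,1,0]])

```text
t: 9.68
ee_pos: [495.9, 207.4, 108.7]
orientation: [-2.092, -2.343, 0.004]
contact_force: [0.3, 0.1, -1.0]
grip_width: 59.4
finger_force: 0.0
```

Emit:
drive_tool(targets=[[0,1,1,0],[0,1,1,0],[0,1,1,0],[0,1,0,0],[0,1,0,0],[0,0,0,0]])

```text
t: 10.18
ee_pos: [496.3, 336.3, 183.5]
orientation: [-2.09, -2.345, -0.003]
contact_force: [0.2, -0.3, -0.2]
grip_width: 59.5
finger_force: 0.0
```

Run:
```python
from h import *
d=np.load('edge.npz')
c=cap('top'); print(env.observe()['ee_pos'],groove(c,(567+43,193),(588+43,386)))
s=slab(c,(170,180,268,255)); print(s,rel(s[0],s[2],d['E'],float(d['tb'])))
cv2.imwrite('pics/t6c.png',cv2.resize(c['pixels'][160:270,120:280,::-1],None,fx=5,fy=5,interpolation=2))
c2=cap('scene','s6.png')
for n,k in(('top',c),('scene',c2)):
  for t,z in [('board_edge',30),('slab_groove',42)]:
    for q in imaging.place_of(n,t)[:1]: print(n,t,q['confidence'],ray(k,q['position'][0]*512,q['position'][1]*384,z))
```

```text
[496.01440931 333.89017894 182.96861276] (33, (np.float64(-11.02658835840279), np.float64(-0.03652823529843929)), np.float64(-0.9839627499167147))
(array([509.70678711,  76.17356873]), (108.17057037353516, 157.48245239257812), 6.275962829589844) (array([514.0794794 ,  36.41329254]), array([-15.29107652,  -1.09659308]), array([500.96140253, 155.69412109]))
top slab_groove 0.6 [506.8107298   40.20633205  42.        ]
scene slab_groove 0.69 [512.13335477  42.57836323  42.        ]
```

View pics/t6c.png

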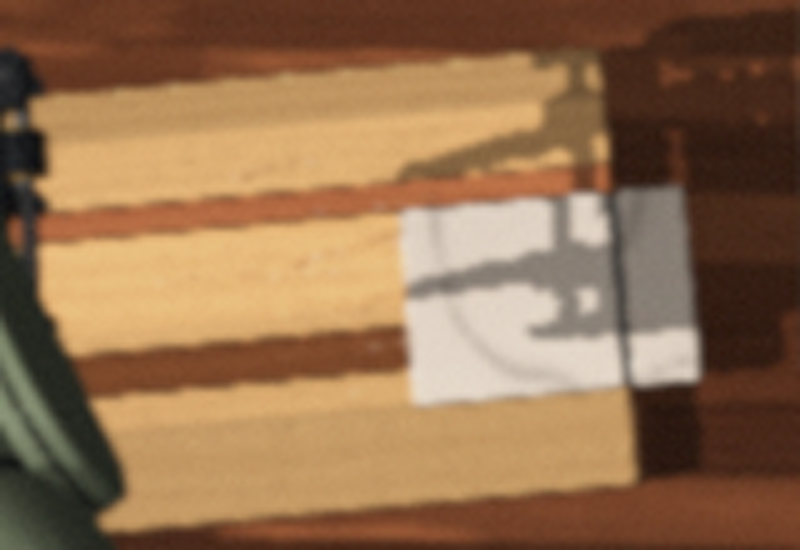

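The top view shows the groove (610,195)–(628,385) on the line of the board edge (600,50)–(638,484). The slab is flat and parallel to the board, and the hand is well clear to the left.

```bash
python3 -c "
from station import env
print(env.hand_in())"
```

```text
the job is handed in; nothing more can be done
None
```

I pushed the slab out flat and handed the job in at about 10 s. By the top camera, the groove lies within about 1 mm of above the board's right-hand edge, parallel within 1° and 11–15 mm off the edge's middle. The hand is clear and the push kept away from the mug, tin, jar and shaker; no verdict was returned.

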